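# Set out the sample vials in their colour-coded stands

## Task

Set out the samples in the order in which they will be analysed: stand the red-capped vial in the red stand, then the blue-capped vial in the blue stand, and then the black-capped vial in the black stand, each upright on the floor of the well and never tipped over. Leave the white-capped vial and the foil-lined pot where they are.

Things in the scene. Friction and masses are not known exactly. Their poses are not given: they have to be found in the camera images.
- vial_red_mid (a point): upright clear glass sample vial with a red screw cap, 23 mm in diameter and 62 mm tall (body 22 mm wide up to 50 mm, cap 12 mm above it), 18 to 31 g, closed, loose; goes into the red stand. This point is its centre on its axis, 31 mm above its underside; z is up along the vial
- stand_red: red round plastic vial stand fixed to the worktop: flange 68 mm in diameter and 5 mm thick, on it a round open well, outside 52 mm, inside 42 mm in diameter, rim 16 mm and well floor 6 mm above the worktop. Origin at the centre of the underside, on the worktop; z up
- vial_blue_mid (a point): upright clear glass sample vial with a blue screw cap, 23 mm in diameter and 62 mm tall (body 22 mm wide up to 50 mm, cap 12 mm above it), 18 to 31 g, closed, loose; goes into the blue stand. This point is its centre on its axis, 31 mm above its underside; z is up along the vial
- stand_blue: blue round plastic vial stand fixed to the worktop: flange 68 mm in diameter and 5 mm thick, on it a round open well, outside 52 mm, inside 42 mm in diameter, rim 16 mm and well floor 6 mm above the worktop. Origin at the centre of the underside, on the worktop; z up
- vial_black_mid (a point): upright clear glass sample vial with a black screw cap, 23 mm in diameter and 62 mm tall (body 22 mm wide up to 50 mm, cap 12 mm above it), 18 to 31 g, closed, loose; goes into the black stand. This point is its centre on its axis, 31 mm above its underside; z is up along the vial
- stand_black: black round plastic vial stand fixed to the worktop: flange 68 mm in diameter and 5 mm thick, on it a round open well, outside 52 mm, inside 42 mm in diameter, rim 16 mm and well floor 6 mm above the worktop. Origin at the centre of the underside, on the worktop; z up
- vial_white_mid (a point): upright clear glass sample vial with a white screw cap, 23 mm in diameter and 62 mm tall (body 22 mm wide up to 50 mm, cap 12 mm above it), 18 to 31 g, closed, loose; to be left alone. This point is its centre on its axis, 31 mm above its underside; z is up along the vial
- foil_pot_mid (a point): small open white pot lined with silvery foil, 42 mm in diameter and 42 mm tall, loose, to be left alone. This point is its centre, 21 mm above its underside
Not all that is in view belongs to the job. Leave any purple look-alike of the part that bears vial_black_mid alone. What is shaped like the part that bears vial_blue_mid but yellow is not meant.

How it is judged:
On the way, in this order (a step that is already met when the one before it is completed fails the run):
1. the red-capped vial stands released in the red stand (horizontal distance between vial_red_mid and stand_red below 0.0115 m and z of vial_red_mid in the frame of stand_red between 0.032 and 0.042 m and angle between vial_red_mid's own z axis and vertical below 0.12 rad and contact force between vial_red and the fingers below 0.3 N), for 0.2 s.
2. the blue-capped vial stands released in the blue stand (horizontal distance between vial_blue_mid and stand_blue below 0.0115 m and z of vial_blue_mid in the frame of stand_blue between 0.032 and 0.042 m and angle between vial_blue_mid's own z axis and vertical below 0.12 rad and contact force between vial_blue and the fingers below 0.3 N), for 0.2 s.
3. the black-capped vial stands released in the black stand (horizontal distance between vial_black_mid and stand_black below 0.0115 m and z of vial_black_mid in the frame of stand_black between 0.032 and 0.042 m and angle between vial_black_mid's own z axis and vertical below 0.12 rad and contact force between vial_black and the fingers below 0.3 N), for 0.2 s.
At the end, for the whole second after the job is handed in: the red, blue and black-capped vials stand in the stands of their colours (axis within 11.5 mm of the stand's, centre 32 to 42 mm above the worktop, tilt under 0.12 rad), released and at rest; the white-capped vial and the foil pot are within 20 mm of where they began (all of step 1 and all of step 2 and all of step 3 and distance of each of vial_white_mid, foil_pot_mid from where it was at the start of the episode below 0.02 m and linear speed of each of vial_red, vial_blue, vial_black below 0.02 m/s); the robot touches nothing.
It fails at once if a vial is tipped over (more than 0.6 rad) (angle between any of vial_red_mid, vial_blue_mid, vial_black_mid, vial_white_mid's own z axis and vertical above 0.6 rad).
It fails at once if the white-capped vial or the foil pot is moved (more than 20 mm) (distance of any of vial_white_mid, foil_pot_mid from where it was at the start of the episode above 0.02 m).
It also fails if it takes over 88 s, if anything falls off the work surface, if the arm or the gripper's body presses on something with over 40 N, if the wrist force passes 120 N, or if a joint passes its speed limit or range.

## Robot

A 7-joint arm with a two-finger parallel gripper is mounted at the origin on a cart in front of the work surface, level with it; the furniture and walls round the work are solid. World frame = base frame: x ahead of the robot, y to its left, z up, the work surface at z = 0. Lengths are in m, angles in rad, forces in N, time in s.
With the tool pointing down it reaches from about 0.4 to 0.85 m from the base axis. Payload 4.5 kg.
Tool frame: the origin (TCP) lies midway between the tips of the shut fingers; the grasp point (between the pads) lies 19 mm behind it; z points along the fingers, y is the line along which they close (so a half turn about z gives the same grasp; the last joint's range is limited). The gripper opens to 88 mm and grips with 3 to 60 N. Pads are 18 mm wide; open, the fingers measure 123 mm over their backs; the gripper's body (75 mm by 187 mm) begins 45 mm behind the grasp point.
Start: joints at [1.353, 0.689, -0.195, 1.565, 0.157, 0.902, -0.215], TCP at [0.156, -0.605, 0.208] pointing down, gripper open.
Joint ranges: [-3.01, 3.01], [-0.46, 2.08], [-1.47, 1.51], [0.13, 2.56], [-1, 4.14], [0.04, 2.09], [-2.66, 2.66]. Speed limits (rad/s): [2.57, 2.57, 3.14, 3.14, 3.14, 3.14, 3.14].

## Interface

Orientations are given as a rotation vector (axis times angle).
In Python, from station import sensors, imaging, ticket gives the robot as it stands.
- The arm moves only by the shell command python3 -m inch 'ROWS'. ROWS is JSON, one flat list of numbers, 7 for each row, row after row: the shift along the tool's x, y, z in m, then the turn, a rotation vector about the tool's x, y, z in degrees, then the gripper's target within -1 to 1 (fully open at 1, half-way at 0, shut at -1). In form: [tx, ty, tz, rx, ry, rz, jaw, tx, ty, tz, rx, ry, rz, jaw, ...]. A call has 1 to 8 rows; each row is the pose to reach, as a shift and turn from the pose commanded when the call began, along the tool's axes at that moment; what a row does not reach only later rows make up. A row lasts 1/10 s, in which the tool goes at most 50 mm and 8.59 degrees, less where a joint would pass 70% of its speed; a pose out of reach is approached as far as the arm can. A call with a gripper value outside its range is refused whole. The fingers move at their own pace and stop on an object; the grip force is fixed at half the most. Time passes only in rows, so rows that repeat a pose let the fingers close. It gives the time, the measured TCP pose, the force, the opening and the grip force at its end, in the units of the state.
- sensors.observe(): the state, without advancing time (a new reading comes with each control period).
- imaging.snapshot(name): name is "side" or "top" or "wrist"; returns a dict with "color" (420x560x3 uint8, red, green, blue), "depth" (420x560 float32, m along the optical axis (not along the pixel's ray), 0 where there is no reading), "fx", "fy", "cx", "cy" (pixels), "origin" and "attitude" of the camera in the world. Camera axes: x right, y down, z forward; pixel columns grow to the right and rows downward; lengths in m; the calibration is good to about 2 mm. A picture is of the moment at which its call begins.
- ticket.close_job(): hands the job in; it is judged then, once.
The state is a dict: "clock": time; "joints": joint angles; "qvel": joint speeds; "joint_efforts": joint torques, N m; "eef_pos": TCP position; "tool_rot": TCP orientation; "wrist_force": force on the tool from outside, world axes, zero at the start; "torque": the same for the moment, N m; "finger_gap": finger opening in m; "grip_force": force on a finger pad.
Only numpy, scipy, OpenCV 4.12 (cv2) and the standard library are available. Lean on these libraries where they do the work, as an engineer would, in place of code of your own. Each camera call takes 0.05 s, during which the arm holds its last target. There are 200 camera calls.

## Working session

There is one attempt and no reset: what is moved stays moved. The work goes in short steps, Python scripts to look and compute and a shell command to move; the robot and the scene stay as the last step left them, time stands still between calls to the robot, and variables do not carry over. Pictures are saved under pics/ and viewed, at most 15 in all, crops included, and the job is handed in when it is done.

```bash
ls; mkdir -p pics; python3 - <<'E'
from station import sensors, imaging
import cv2,numpy as np
s=sensors.observe(); print({k:np.round(v,3).tolist() for k,v in s.items()})
for n in("top","side"):
    d=imaging.snapshot(n); cv2.imwrite(f"pics/{n}0.png",d["color"][:,:,::-1]); np.savez(f"{n}0.npz",**d)
    print(n,d["fx"],d["cx"],d["cy"],np.round(d["origin"],3),np.round(d["attitude"],3))
E
```

```text
pics
{'clock': 0.0, 'joints': [1.353, 0.69, -0.195, 1.566, 0.157, 0.902, -0.215], 'qvel': [0.001, -0.0, -0.001, 0.001, -0.001, -0.0, 0.0], 'joint_efforts': [-0.0, -52.755, -1.267, -15.343, -0.053, 0.007, 0.0], 'eef_pos': [0.155, -0.605, 0.207], 'tool_rot': [-3.115, -0.394, 0.001], 'wrist_force': [0.223, -0.583, 0.144], 'torque': [0.017, 0.01, -0.035], 'grip_force': 0.0, 'finger_gap': 0.088}
top 527.8900596248066 275.9067982339257 216.85759652219667 [ 0.328 -0.027  1.272] [-2.155  2.114 -0.127]
side 472.89465182205925 281.48913116252305 204.52233440929473 [0.078 0.786 0.663] [-0.601  2.525 -1.3  ]
```

View pics/top0.png

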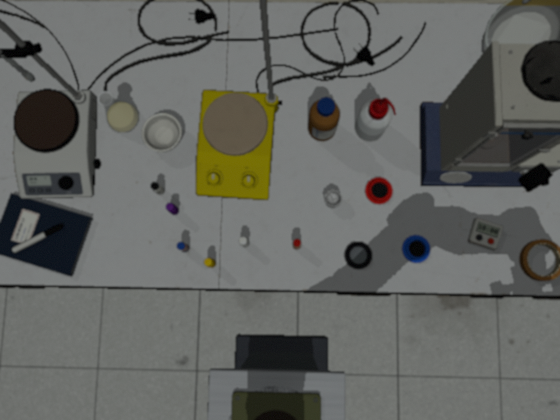

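View pics/side0.png

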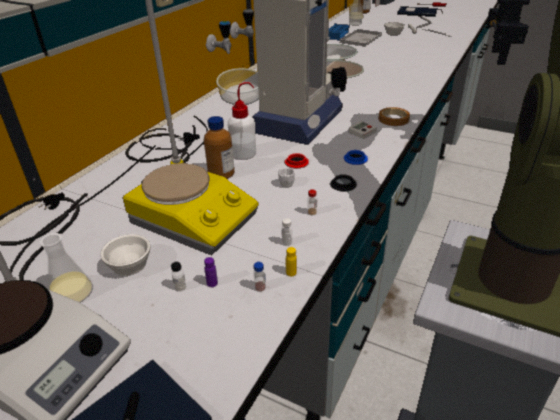

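```bash
cat > h.py <<'E'
import numpy as np,cv2
from scipy.spatial.transform import Rotation as R
def ray(d,u,v):
    return R.from_rotvec(d["attitude"]).apply([(u-d["cx"])/d["fx"],(v-d["cy"])/d["fy"],1.0])
def onz(d,u,v,z):
    r=ray(d,u,v); o=np.asarray(d["origin"]); return o+r*(z-o[2])/r[2]
def dpt(d,u,v):
    return np.asarray(d["origin"])+ray(d,u,v)*d["depth"][int(v),int(u)]
def blobs(d,kind,amin=8):
    hsv=cv2.cvtColor(np.ascontiguousarray(d["color"]),cv2.COLOR_RGB2HSV); h,s,v=hsv[...,0].astype(int),hsv[...,1],hsv[...,2]
    m={"red":((h<8)|(h>172))&(s>150)&(v>60),"blue":(h>105)&(h<125)&(s>140)&(v>60),"black":(v<45)&(s<140)}[kind]
    n,l,st,c=cv2.connectedComponentsWithStats(m.astype(np.uint8),connectivity=8)
    return [(c[i],st[i,4],st[i,:4]) for i in range(1,n) if st[i,4]>=amin]
E
python3 - <<'E'
from h import *
d=dict(np.load("top0.npz")); 
P=lambda *a:print(*[np.round(x,3) if isinstance(x,np.ndarray) else x for x in a])
for k in("red","blue","black"):
    for c,a,b in blobs(d,k,12):
        if 100<c[0]<450 and 150<c[1]<285: P(k,np.round(c),a,b,onz(d,*c,.062),onz(d,*c,.016))
P("pot",onz(d,333,197,.042),"white",onz(d,244,240,.062),"yel",onz(d,209,262,.062),"pur",onz(d,172,208,.062), "edge",onz(d,280,288,0),"base",onz(d,280,410,0))
P(dpt(d,280,280),dpt(d,500,180),dpt(d,520,290),dpt(d,490,100))
c=cv2.resize(d["color"][140:300,120:440,::-1],None,fx=2.5,fy=2.5,interpolation=cv2.INTER_CUBIC); cv2.imwrite("pics/crop0.png",np.clip(c*1.4,0,255).astype(np.uint8))
E
```

```text
red [378. 191.] 325 [366 178  26  26] [ 0.57  -0.23   0.062] [ 0.579 -0.238  0.016]
red [296. 243.] 39 [294 239   6   8] [ 0.445 -0.043  0.062] [ 0.45  -0.043  0.016]
blue [415. 249.] 301 [403 236  27  26] [ 0.436 -0.313  0.062] [ 0.44  -0.324  0.016]
blue [180. 246.] 32 [178 243   6   6] [0.433 0.225 0.062] [0.437 0.234 0.016]
black [155. 186.] 34 [152 183   7   6] [0.574 0.292 0.062] [0.583 0.304 0.016]
black [379. 190.] 136 [373 184  13  13] [ 0.572 -0.233  0.062] [ 0.581 -0.24   0.016]
black [359. 256.] 391 [345 242  27  27] [ 0.417 -0.185  0.062] [ 0.421 -0.191  0.016]
black [416. 248.] 138 [410 242  14  14] [ 0.437 -0.316  0.062] [ 0.441 -0.327  0.016]
pot [ 0.557 -0.128  0.042] white [0.449 0.078 0.062] yel [0.397 0.157 0.062] pur [0.521 0.249 0.062] edge [ 0.342 -0.006  0.   ] base [ 0.062 -0.011  0.   ]
[ 0.36  -0.006  0.001] [ 0.606 -0.524  0.032] [ 0.348 -0.573  0.001] [ 0.671 -0.373  0.379]
```

View pics/crop0.png

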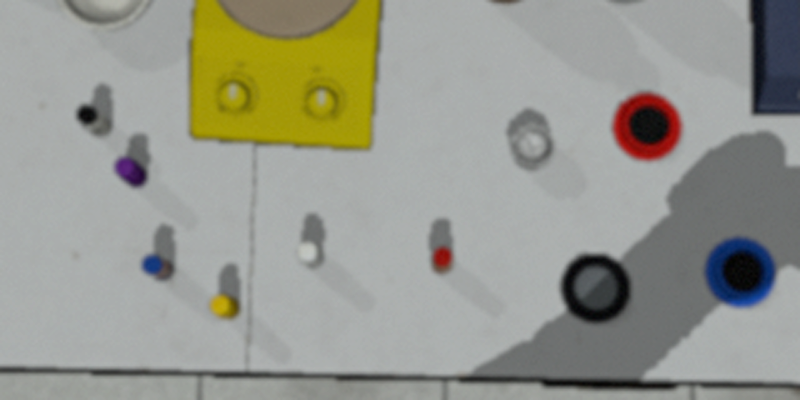

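```bash
cat >> h.py <<'E'
def go(x,y,z,yaw):
    "print shift (tool axes, m) and turn (deg) to reach TCP xyz, pointing down, tool y at world yaw (deg)"
    from station import sensors
    s=sensors.observe(); Rc=R.from_rotvec(s["tool_rot"])
    c,n=np.cos(np.radians(yaw)),np.sin(np.radians(yaw))
    Y=np.array([c,n,0]);Z=np.array([0,0,-1.]);X=np.cross(Y,Z)
    Rt=R.from_matrix(np.c_[X,Y,Z])
    print("t",s["clock"],"at",np.round(s["eef_pos"],4),"shift",np.round(Rc.inv().apply(np.array([x,y,z])-s["eef_pos"]),4),"turn",np.round((Rc.inv()*Rt).as_rotvec(degrees=True),2))
E
python3 - <<'E'
from h import *
go(.445,-.043,.19,-5)
d=dict(np.load("side0.npz"))
for k in("red","blue","black"):
    for c,a,b in blobs(d,k,12):
        if 150<c[0]<380 and 140<c[1]<285: print(k,np.round(c),a,b,np.round(onz(d,*c,.056),3),np.round(onz(d,*c,.014),3))
t=dict(np.load("top0.npz"))
for p in((225,188),(262,180),(235,120),(200,190),(430,180),(445,170),(380,120)):print(p,np.round(dpt(t,*p),3))
E
```

```text
t 0.1 at [ 0.1555 -0.6047  0.2075] shift [ 0.4204 -0.4718  0.0182] turn [-9.000e-02 -5.000e-02 -7.057e+01]
red [296. 161.] 225 [285 154  23  14] [ 0.543 -0.16   0.056] [ 0.576 -0.225  0.014]
red [312. 193.] 38 [309 190   7   7] [ 0.447 -0.045  0.056] [ 0.472 -0.102  0.014]
blue [355. 157.] 207 [344 150  23  14] [ 0.414 -0.241  0.056] [ 0.437 -0.312  0.014]
blue [258. 266.] 62 [254 262   9   9] [0.435 0.226 0.056] [0.459 0.187 0.014]
black [188. 141.] 147 [178 128  21  28] [ 0.865 -0.134  0.056] [ 0.92  -0.197  0.014]
black [186. 158.] 13 [184 155   5   7] [ 0.809 -0.05   0.056] [ 0.859 -0.108  0.014]
black [356. 155.] 17 [351 154  10   3] [ 0.417 -0.251  0.056] [ 0.44  -0.323  0.014]
black [296. 159.] 15 [292 158   9   2] [ 0.549 -0.171  0.056] [ 0.581 -0.237  0.014]
black [343. 183.] 221 [331 175  25  16] [ 0.397 -0.114  0.056] [ 0.419 -0.176  0.014]
black [218. 246.] 27 [211 240  15  13] [0.536 0.21  0.056] [0.568 0.17  0.014]
black [372. 253.] 186 [361 240  22  26] [0.255 0.097 0.056] [0.268 0.05  0.014]
black [176. 266.] 57 [172 263   8   8] [0.575 0.295 0.056] [0.61  0.261 0.014]
(225, 188) [0.571 0.127 0.057]
(262, 180) [0.589 0.04  0.068]
(235, 120) [0.722 0.104 0.103]
(200, 190) [0.567 0.187 0.052]
(430, 180) [ 0.603 -0.358  0.035]
(445, 170) [ 0.621 -0.386  0.062]
(380, 120) [ 0.722 -0.227  0.114]
```

```bash
python3 -m inch '[0.42,-0.472,0.018,0,0,-70,1, 0.42,-0.472,0.018,0,0,-70,1, 0.42,-0.472,0.018,0,0,-70,1, 0.42,-0.472,0.018,0,0,-70,1, 0.42,-0.472,0.018,0,0,-70,1, 0.42,-0.472,0.018,0,0,-70,1, 0.42,-0.472,0.018,0,0,-70,1, 0.42,-0.472,0.018,0,0,-70,1]'; python3 -c "
from h import *
go(.446,-.044,.19,-5)"
```

```text
clock: 0.9
eef_pos: [0.3391, -0.2481, 0.1968]
tool_rot: [2.344, 2.092, -0.0]
wrist_force: [0.9, 0.3, 0.3]
finger_gap: 0.0883
grip_force: 0.0
t 0.9 at [ 0.3391 -0.2481  0.1968] shift [0.2149 0.0831 0.0068] turn [ 0.01  0.01 -1.49]
```

```bash
python3 -m inch '[0.215,0.083,0.007,0,0,-1.5,1, 0.215,0.083,0.007,0,0,-1.5,1, 0.215,0.083,0.007,0,0,-1.5,1, 0.215,0.083,0.007,0,0,-1.5,1, 0.215,0.083,0.007,0,0,-1.5,1, 0.215,0.083,0.007,0,0,-1.5,1, 0.215,0.083,0.007,0,0,-1.5,1]'; python3 - <<'E'
from h import *
from station import imaging
d=imaging.snapshot("wrist"); cv2.imwrite("pics/w1.png",d["color"][:,:,::-1]); np.savez("w1.npz",**d)
print(d["fx"],np.round(d["origin"],3))
for c,a,b in blobs(d,"red",40): print(np.round(c),a,b,np.round(onz(d,*c,.056),4),np.round(onz(d,*c,.062),4))
go(.446,-.044,.022,-5)
E
```

```text
clock: 1.6
eef_pos: [0.4462, -0.046, 0.1895]
tool_rot: [-2.32, -2.118, 0.002]
wrist_force: [-0.0, 0.2, -0.5]
finger_gap: 0.0878
grip_force: 0.0
333.97526130463416 [0.452 0.029 0.365]
[279. 192.] 243 [270 183  18  18] [ 0.445  -0.0416  0.056 ] [ 0.4451 -0.0403  0.062 ]
[380. 321.] 92 [375 314  13  12] [ 0.5407 -0.1926  0.056 ] [ 0.5389 -0.1883  0.062 ]
t 1.65 at [ 0.4458 -0.0472  0.1895] shift [0.0034 0.0002 0.1675] turn [-0.09  0.07 -0.36]
```

View pics/w1.png

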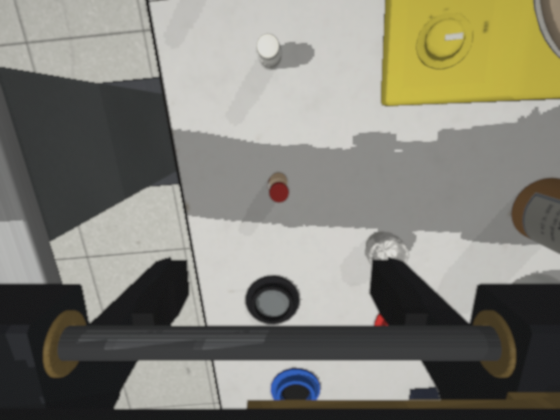

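The wrist picture shows the red cap at (279,192), alone between the open fingers' approach, with white cap at (268,47), foil pot at (388,248). Descending on the red vial.

```bash
python3 -m inch '[0.004,0,0.03,0,0,0,1, 0.004,0,0.07,0,0,0,1, 0.004,0,0.1,0,0,0,1, 0.004,0,0.13,0,0,0,1, 0.004,0,0.15,0,0,0,1, 0.004,0,0.16,0,0,0,1, 0.004,0,0.167,0,0,0,1, 0.004,0,0.167,0,0,0,1]' ; python3 -m inch '[0,0,0,0,0,0,-1, 0,0,0,0,0,0,-1, 0,0,0,0,0,0,-1, 0,0,0,0,0,0,-1, 0,0,0,0,0,0,-1, 0,0,0,0,0,0,-1, 0,0,0,0,0,0,-1, 0,0,0,0,0,0,-1]'
```

```text
clock: 2.45
eef_pos: [0.4463, -0.0435, 0.0223]
tool_rot: [-2.324, -2.114, 0.003]
wrist_force: [0.4, 0.3, 0.8]
finger_gap: 0.0882
grip_force: 0.0
clock: 3.25
eef_pos: [0.447, -0.0422, 0.0228]
tool_rot: [2.322, 2.116, -0.0]
wrist_force: [-0.1, 0.8, 0.1]
finger_gap: 0.0262
grip_force: 0.0
```

```bash
python3 -m inch '[0,0,0,0,0,0,-1, 0,0,0,0,0,0,-1, 0,0,0,0,0,0,-1, 0,0,0,0,0,0,-1]' ; python3 -m inch '[0,0,-0.02,0,0,0,-1, 0,0,-0.05,0,0,0,-1, 0,0,-0.09,0,0,0,-1, 0,0,-0.12,0,0,0,-1, 0,0,-0.12,0,0,0,-1]'; python3 - <<'E'
from h import *
from station import imaging
for n in("top","side"):
    d=dict(np.load(n+"0.npz"))
    for c in {"top":[(379,191),(415.5,249),(358.5,255.5)],"side":[(296.5,161),(355.5,157),(343.5,183)]}[n]: print(n,np.round(onz(d,*c,.013),4))
d=imaging.snapshot("side"); cv2.imwrite("pics/s2.png",cv2.resize(d["color"][100:300,180:440,::-1],None,fx=3,fy=3))
go(.577,-.237,.145,-22)
E
```

```text
clock: 3.65
eef_pos: [0.447, -0.0422, 0.0228]
tool_rot: [2.322, 2.116, -0.0]
wrist_force: [-0.6, -0.3, -0.9]
finger_gap: 0.0172
grip_force: 30.0
clock: 4.15
eef_pos: [0.4492, -0.0422, 0.1459]
tool_rot: [2.32, 2.112, 0.008]
wrist_force: [0.3, 0.0, -0.2]
finger_gap: 0.0173
grip_force: 30.0
top [ 0.5786 -0.2408  0.013 ]
top [ 0.4397 -0.3261  0.013 ]
top [ 0.4217 -0.1912  0.013 ]
side [ 0.5754 -0.2272  0.013 ]
side [ 0.4376 -0.3163  0.013 ]
side [ 0.4188 -0.1779  0.013 ]
t 4.2 at [ 0.4481 -0.0425  0.1442] shift [-0.1816  0.1465 -0.0002] turn [ 0.22 -0.05 16.62]
```

View pics/s2.png

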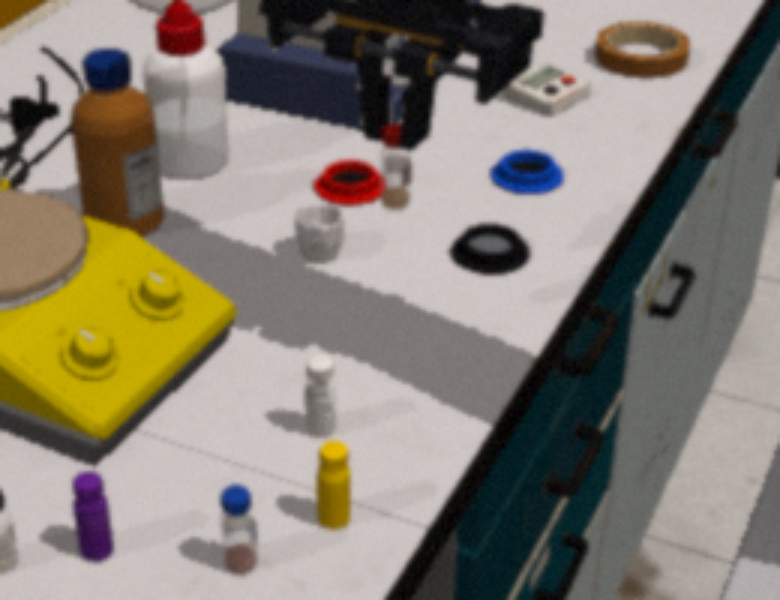

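```bash
python3 - <<'E'
from h import *
from station import imaging,sensors
print(sensors.observe()["finger_gap"])
d=imaging.snapshot("side"); a=cv2.resize(d["color"][95:180,270:350,::-1],None,fx=6,fy=6,interpolation=cv2.INTER_CUBIC)
for c,ar,b in blobs(d,"red",8):
    if 290<c[0]<330 and 130<c[1]<150: print(c,ar,b,dpt(d,*c)); print(dpt(d,c[0],c[1]+13),dpt(d,c[0]+1,c[1]+21))
w=imaging.snapshot("wrist"); b=cv2.resize(w["color"][160:360,180:380,::-1],(480,480))
a=cv2.resize(a,(300,480)); cv2.imwrite("pics/s3.png",np.hstack([a,b]))
for c,ar,bb in blobs(w,"red",40): print(c,ar,bb,dpt(w,*c))
E
```

```text
0.017206201940661164
[310.42424242 145.03030303] 33 [308 142   6   7] [ 0.44820669 -0.03594863  0.18324244]
[0.07835709 0.78559799 0.66338285] [ 0.44284455 -0.03088613  0.13532289]
[278.9095057  279.39163498] 1315 [260 258  39  43] [ 0.44639247 -0.03935896  0.18215288]
```

View pics/s3.png

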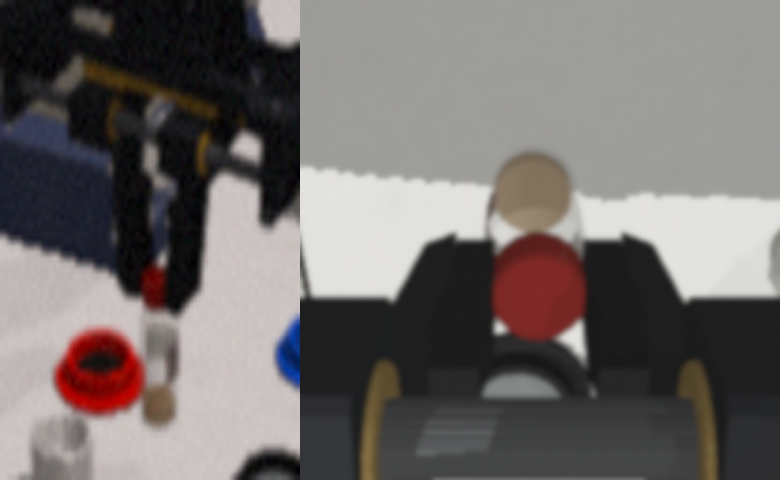

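The vial hangs upright between the fingers, its cap between the pads (left panel (155,285)), with no slip by depth. I move over the red stand and refine there.

```bash
python3 -m inch '[-0.18,0.147,0,0,0,16,-1, -0.18,0.147,0,0,0,16,-1, -0.18,0.147,0,0,0,16,-1, -0.18,0.147,0,0,0,16,-1, -0.18,0.147,0,0,0,16,-1, -0.18,0.147,0,0,0,16,-1, -0.18,0.147,0,0,0,16,-1, -0.18,0.147,0,0,0,16,-1]'; python3 - <<'E'
from h import *
from station import imaging
d=imaging.snapshot("wrist"); cv2.imwrite("pics/w4.png",d["color"][:,:,::-1]); np.savez("w4.npz",**d)
for c,a,b in blobs(d,"red",40): print(np.round(c),a,b,np.round(onz(d,*c,.013),4),dpt(d,*c))
t=imaging.snapshot("top")
for c,a,b in blobs(t,"red",15): print("top",np.round(c),a,b,np.round(onz(t,*c,.01),4),np.round(onz(t,*c,.18),4))
go(.578,-.237,.145,-22)
E
```

```text
clock: 5.1
eef_pos: [0.5755, -0.2328, 0.1416]
tool_rot: [-2.589, -1.774, 0.002]
wrist_force: [-0.7, 1.1, -0.0]
finger_gap: 0.0173
grip_force: 30.0
[538. 118.] 3260 [509  76  51  82] [ 0.8102 -0.2474  0.013 ] [ 0.72164676 -0.21134558  0.14267413]
[289. 194.] 2066 [256 165  67  65] [ 0.5842 -0.2334  0.013 ] [ 0.5837602  -0.2350673   0.00592952]
[279. 279.] 1281 [260 258  39  42] [ 0.5434 -0.3116  0.013 ] [ 0.57606734 -0.22930165  0.18133095]
top [380. 107.] 149 [370  99  23  18] [ 0.7913 -0.2444  0.01  ] [ 0.7289 -0.2151  0.18  ]
top [369. 187.] 80 [366 180   8  17] [ 0.588  -0.2179  0.01  ] [ 0.553  -0.1922  0.18  ]
top [389. 193.] 39 [386 189   6   9] [ 0.5756 -0.2648  0.01  ] [ 0.5423 -0.2328  0.18  ]
t 5.2 at [ 0.576  -0.2331  0.1424] shift [-0.003   0.0033 -0.0026] turn [-0.1  -0.01  0.84]
```

View pics/w4.png

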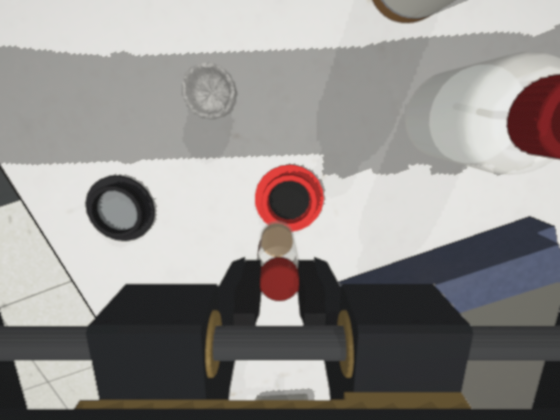

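The stand's ring is at (289,197) in the wrist picture, a few mm beyond the vial held at (279,279); I correct by that and lower.

```bash
python3 -m inch '[-0.005,0.007,0.02,0,0,0,-1, -0.005,0.007,0.05,0,0,0,-1, -0.005,0.007,0.075,0,0,0,-1, -0.005,0.007,0.09,0,0,0,-1, -0.005,0.007,0.09,0,0,0,-1]'; python3 -m inch '[0,0,0.008,0,0,0,-1, 0,0,0.014,0,0,0,-1, 0,0,0.02,0,0,0,-1, 0,0,0.02,0,0,0,-1]'; python3 - <<'E'
from h import *
from station import imaging
go(.581,-.240,.0295,-22)
d=imaging.snapshot("side"); cv2.imwrite("pics/s5.png",cv2.resize(d["color"][110:200,240:380,::-1],None,fx=5,fy=5,interpolation=cv2.INTER_CUBIC))
E
```

```text
clock: 5.7
eef_pos: [0.5798, -0.241, 0.051]
tool_rot: [-2.59, -1.772, 0.004]
wrist_force: [-1.4, 0.8, -0.1]
finger_gap: 0.0173
grip_force: 30.0
clock: 6.1
eef_pos: [0.5811, -0.2422, 0.0324]
tool_rot: [-2.594, -1.772, 0.001]
wrist_force: [-0.8, -1.2, -0.4]
finger_gap: 0.0173
grip_force: 30.0
t 6.1 at [ 0.5811 -0.2422  0.0324] shift [ 0.002  -0.0009  0.0029] turn [-0.04  0.01  0.68]
```

View pics/s5.png

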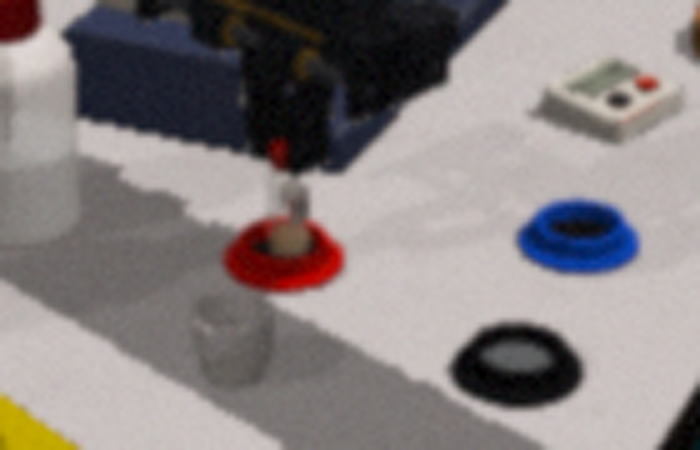

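The vial's foot (290,240) is over the red well, roughly central. I lower 3 mm and release.

```bash
python3 -m inch '[0,0,0.003,0,0,0,-1, 0,0,0.0035,0,0,0,-1, 0,0,0.0035,0,0,0,-1]'; python3 -m inch '[0,0,0,0,0,0,-0.3, 0,0,0,0,0,0,-0.1, 0,0,0,0,0,0,0.1, 0,0,0,0,0,0,0.3, 0,0,0,0,0,0,0.3, 0,0,0,0,0,0,0.3, 0,0,0,0,0,0,0.3, 0,0,0,0,0,0,0.3]'; python3 - <<'E'
from h import *
from station import imaging
go(.581,-.240,.14,-22)
d=imaging.snapshot("wrist")
for c,a,b in blobs(d,"red",40): print(np.round(c),a,b,np.round(onz(d,*c,.068),4),dpt(d,*c))
E
```

```text
clock: 6.45
eef_pos: [0.5814, -0.2423, 0.0294]
tool_rot: [2.594, 1.772, -0.0]
wrist_force: [-0.1, -0.0, -1.5]
finger_gap: 0.0171
grip_force: 30.0
clock: 7.25
eef_pos: [0.5814, -0.2422, 0.0293]
tool_rot: [2.594, 1.772, -0.0]
wrist_force: [0.5, -0.2, 0.1]
finger_gap: 0.057
grip_force: 0.0
t 7.25 at [ 0.5814 -0.2422  0.0293] shift [ 0.0019 -0.0012 -0.1107] turn [-0.    0.    0.68]
[279. 233.] 5562 [228 181 103 118] [ 0.5897 -0.2186  0.068 ] [ 0.58454021 -0.23155811  0.02976352]
```

```bash
python3 -m inch '[0,0,-0.02,0,0,0,0.5, 0,0,-0.05,0,0,0,0.5, 0,0,-0.09,0,0,0,0.5, 0,0,-0.13,0,0,0,1, 0,0,-0.16,0,0,0,1, 0,0,-0.16,0,0,0,1]'; python3 - <<'E'
from h import *
from station import imaging
go(.434,.2255,.19,0)
d=imaging.snapshot("wrist"); np.savez("w6.npz",**d); cv2.imwrite("pics/w6.png",d["color"][60:400,100:500,::-1])
E
```

```text
clock: 7.9
eef_pos: [0.5846, -0.2428, 0.1942]
tool_rot: [2.588, 1.768, 0.009]
wrist_force: [-0.7, -0.3, -0.1]
finger_gap: 0.0873
grip_force: 0.0
t 7.9 at [ 0.5846 -0.2428  0.1942] shift [ 0.3814 -0.3107  0.0017] turn [  0.53   0.05 -21.34]
```

View pics/w6.png

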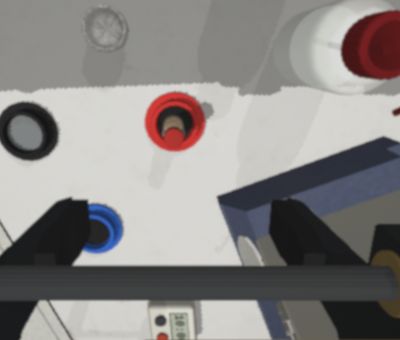

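The red vial stands upright in the red well (cap at crop (174,133), centred in the ring at (175,120)). Next, the blue one.

```bash
python3 -m inch '[0.381,-0.311,0.002,0.5,0,-21.3,1, 0.381,-0.311,0.002,0.5,0,-21.3,1, 0.381,-0.311,0.002,0.5,0,-21.3,1, 0.381,-0.311,0.002,0.5,0,-21.3,1, 0.381,-0.311,0.002,0.5,0,-21.3,1, 0.381,-0.311,0.002,0.5,0,-21.3,1, 0.381,-0.311,0.002,0.5,0,-21.3,1, 0.381,-0.311,0.002,0.5,0,-21.3,1]'; python3 -c "
from h import *
go(.434,.2255,.19,0)"
```

```text
clock: 8.75
eef_pos: [0.4567, 0.1395, 0.1865]
tool_rot: [-2.216, -2.215, 0.011]
wrist_force: [0.8, 0.2, -0.6]
finger_gap: 0.0881
grip_force: 0.0
t 8.75 at [0.4567 0.1395 0.1865] shift [ 0.086  -0.0228 -0.0032] turn [-0.62 -0.04 -0.03]
```

```bash
python3 -m inch '[0.086,-0.023,-0.003,-0.5,0,0,1, 0.086,-0.023,-0.003,-0.5,0,0,1, 0.086,-0.023,-0.003,-0.5,0,0,1, 0.086,-0.023,-0.003,-0.5,0,0,1]'; python3 - <<'E'
from h import *
from station import imaging
d=imaging.snapshot("wrist"); cv2.imwrite("pics/w7.png",d["color"][:,:,::-1])
for c,a,b in blobs(d,"blue",40): print(np.round(c),a,b,np.round(onz(d,*c,.058),4))
go(.434,.2255,.022,0)
E
```

```text
clock: 9.15
eef_pos: [0.4344, 0.2245, 0.19]
tool_rot: [-2.218, -2.223, 0.002]
wrist_force: [-0.5, -0.5, -0.6]
finger_gap: 0.088
grip_force: 0.0
[279. 193.] 235 [271 185  17  17] [0.4331 0.2279 0.058 ]
t 9.2 at [0.435  0.2231 0.19  ] shift [ 0.0025 -0.0007  0.168 ] turn [-0.1   0.04 -0.03]
```

View pics/w7.png

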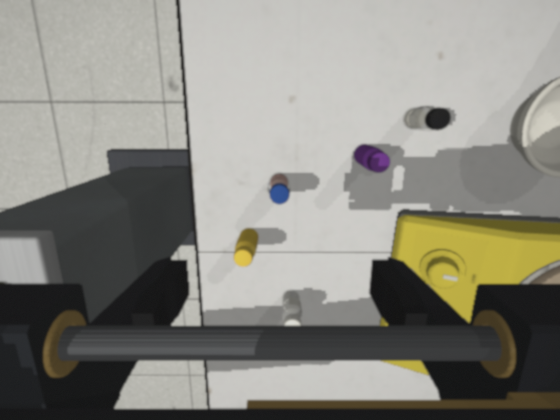

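Blue-capped glass vial at (279,193); the plain yellow (245,255) and purple (373,158) ones are the look-alikes. Blue cap with clear body matches; fingers will straddle it clear of yellow.

```bash
python3 -m inch '[0.003,-0.001,0.03,0,0,0,1, 0.003,-0.001,0.07,0,0,0,1, 0.003,-0.001,0.1,0,0,0,1, 0.003,-0.001,0.13,0,0,0,1, 0.003,-0.001,0.15,0,0,0,1, 0.003,-0.001,0.16,0,0,0,1, 0.003,-0.001,0.167,0,0,0,1, 0.003,-0.001,0.167,0,0,0,1]' ; python3 -m inch '[0,0,0,0,0,0,-1, 0,0,0,0,0,0,-1, 0,0,0,0,0,0,-1, 0,0,0,0,0,0,-1, 0,0,0,0,0,0,-1, 0,0,0,0,0,0,-1, 0,0,0,0,0,0,-1, 0,0,0,0,0,0,-1]';  python3 -m inch '[0,0,0,0,0,0,-1, 0,0,0,0,0,0,-1, 0,0,0,0,0,0,-1, 0,0,0,0,0,0,-1]'; python3 -m inch '[0,0,-0.02,0,0,0,-1, 0,0,-0.05,0,0,0,-1, 0,0,-0.09,0,0,0,-1, 0,0,-0.12,0,0,0,-1, 0,0,-0.13,0,0,0,-1, 0,0,-0.13,0,0,0,-1]'; python3 - <<'E'
from h import *
from station import imaging
go(.439,-.321,.155,-36)
go(.46,-.10,.155,-18)
d=imaging.snapshot("side")
for c,a,b in blobs(d,"blue",20): 
    if a<100:print(c,a,dpt(d,*c))
E
```

```text
clock: 10.0
eef_pos: [0.4347, 0.2268, 0.0237]
tool_rot: [-2.223, -2.219, -0.001]
wrist_force: [-0.2, -0.4, 0.5]
finger_gap: 0.0884
grip_force: 0.0
clock: 10.8
eef_pos: [0.4345, 0.2277, 0.024]
tool_rot: [-2.221, -2.221, -0.002]
wrist_force: [0.9, 0.4, 0.0]
finger_gap: 0.0259
grip_force: 0.0
clock: 11.2
eef_pos: [0.4345, 0.2276, 0.024]
tool_rot: [-2.221, -2.22, -0.002]
wrist_force: [1.1, 0.0, -0.3]
finger_gap: 0.0173
grip_force: 29.9
clock: 11.8
eef_pos: [0.4352, 0.2277, 0.1549]
tool_rot: [-2.222, -2.22, -0.006]
wrist_force: [0.4, 0.4, -0.5]
finger_gap: 0.0171
grip_force: 29.9
t 11.8 at [0.4352 0.2277 0.1549] shift [-0.5487  0.0043 -0.0016] turn [ 0.09 -0.2  35.95]
t 11.8 at [0.4352 0.2277 0.1549] shift [-0.3276  0.0251 -0.0009] turn [ 0.12 -0.18 17.95]
[251.79166667 209.60416667] 48 [0.43513413 0.23287744 0.19204851]
```

```bash
python3 -m inch '[-0.549,0.004,-0.001,0,0,36,-1, -0.549,0.004,-0.001,0,0,36,-1, -0.549,0.004,-0.001,0,0,36,-1, -0.549,0.004,-0.001,0,0,36,-1, -0.549,0.004,-0.001,0,0,36,-1, -0.549,0.004,-0.001,0,0,36,-1, -0.549,0.004,-0.001,0,0,36,-1, -0.549,0.004,-0.001,0,0,36,-1]';python3 -c "
from h import *
go(.439,-.321,.155,-36)"
```

```text
clock: 12.65
eef_pos: [0.4358, -0.1743, 0.1524]
tool_rot: [-2.796, -1.425, 0.003]
wrist_force: [1.5, 0.4, -0.6]
finger_gap: 0.0166
grip_force: 29.9
t 12.65 at [ 0.4358 -0.1743  0.1524] shift [-0.1168  0.0888 -0.003 ] turn [-0.23 -0.01  0.01]
```

```bash
python3 -m inch '[-0.117,0.089,0,0,0,0,-1, -0.117,0.089,0,0,0,0,-1, -0.117,0.089,0,0,0,0,-1, -0.117,0.089,0,0,0,0,-1, -0.117,0.089,0,0,0,0,-1]';python3 - <<'E'
from h import *
from station import imaging
d=imaging.snapshot("wrist"); cv2.imwrite("pics/w8.png",d["color"][:,:,::-1])
for c,a,b in blobs(d,"blue",100): print(np.round(c),a,b,np.round(onz(d,*c,.013),4),np.round(onz(d,b[0]+b[2]/2,b[1]+b[3]/2,.005),4),dpt(d,*c))
go(.439,-.321,.03,-36)
E
```

```text
clock: 13.15
eef_pos: [0.439, -0.32, 0.1517]
tool_rot: [-2.798, -1.42, 0.002]
wrist_force: [0.0, 1.0, -1.1]
finger_gap: 0.0173
grip_force: 29.9
[287. 193.] 2008 [254 164  66  63] [ 0.4447 -0.3226  0.013 ] [ 0.4423 -0.3263  0.005 ] [ 0.44358249 -0.32432408  0.00421866]
[279. 279.] 1210 [261 259  37  40] [ 0.3843 -0.3922  0.013 ] [ 0.3821 -0.3961  0.005 ] [ 0.43970121 -0.31801773  0.18914306]
t 13.2 at [ 0.4396 -0.3183  0.1522] shift [-0.0028  0.0017  0.1222] turn [-0.25 -0.1   0.01]
```

View pics/w8.png

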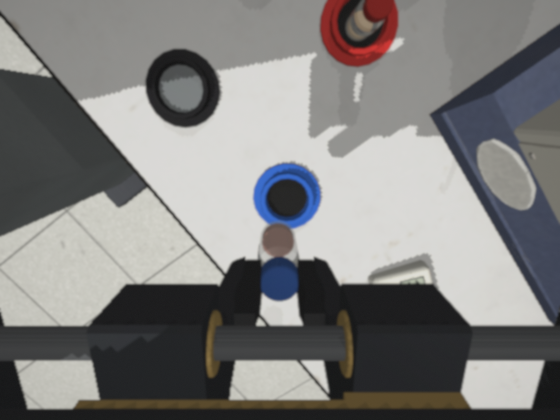

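Blue stand ring at (287,196), held blue cap at (279,279), vial upright. Lowering in.

```bash
python3 -m inch '[-0.006,0.006,0.02,0,0,0,-1, -0.006,0.006,0.05,0,0,0,-1, -0.006,0.006,0.08,0,0,0,-1, -0.006,0.006,0.1,0,0,0,-1, -0.006,0.006,0.1,0,0,0,-1]'; python3 -m inch '[0,0,0.008,0,0,0,-1, 0,0,0.014,0,0,0,-1, 0,0,0.018,0,0,0,-1, 0,0,0.018,0,0,0,-1]'; python3 -c "
from h import *
go(.441,-.326,.0305,-36)"
```

```text
clock: 13.7
eef_pos: [0.4403, -0.3241, 0.0512]
tool_rot: [-2.79, -1.428, 0.003]
wrist_force: [-0.7, 1.0, 0.3]
finger_gap: 0.0173
grip_force: 29.9
clock: 14.1
eef_pos: [0.4418, -0.3277, 0.0359]
tool_rot: [-2.798, -1.425, -0.001]
wrist_force: [0.5, -0.0, -0.2]
finger_gap: 0.0167
grip_force: 29.9
t 14.1 at [ 0.4418 -0.3277  0.0359] shift [ 0.0008 -0.0017  0.0054] turn [-0.04 -0.07 -0.01]
```

```bash
python3 -m inch '[0,0,0.003,0,0,0,-1, 0,0,0.0055,0,0,0,-1, 0,0,0.0055,0,0,0,-1, 0,0,0.0055,0,0,0,-1]'; python3 -m inch '[0,0,0,0,0,0,-0.3, 0,0,0,0,0,0,-0.1, 0,0,0,0,0,0,0.1, 0,0,0,0,0,0,0.3, 0,0,0,0,0,0,0.3, 0,0,0,0,0,0,0.3, 0,0,0,0,0,0,0.3, 0,0,0,0,0,0,0.3]'; python3 -m inch '[0,0,-0.02,0,0,0,0.5, 0,0,-0.05,0,0,0,0.5, 0,0,-0.09,0,0,0,0.5, 0,0,-0.13,0,0,0,1, 0,0,-0.16,0,0,0,1, 0,0,-0.16,0,0,0,1]';  python3 - <<'E'
from h import *
from station import imaging
go(.575,.293,.19,-30)
go(.46,.0,.19,-30)
d=imaging.snapshot("wrist"); cv2.imwrite("pics/w9.png",d["color"][60:400,100:500,::-1])
E
```

```text
clock: 14.5
eef_pos: [0.4418, -0.3278, 0.0304]
tool_rot: [-2.798, -1.425, -0.001]
wrist_force: [0.1, -0.6, 0.1]
finger_gap: 0.017
grip_force: 29.9
clock: 15.3
eef_pos: [0.4418, -0.3277, 0.0304]
tool_rot: [-2.798, -1.425, -0.001]
wrist_force: [-0.4, -0.1, -0.9]
finger_gap: 0.0574
grip_force: 0.0
clock: 15.9
eef_pos: [0.4444, -0.3292, 0.1945]
tool_rot: [2.794, 1.423, 0.008]
wrist_force: [0.5, -0.8, -1.1]
finger_gap: 0.0871
grip_force: 0.0
t 15.9 at [ 0.4444 -0.3292  0.1945] shift [ 0.5799 -0.2605  0.0037] turn [ 0.44 -0.1  -6.04]
t 15.9 at [ 0.4444 -0.3292  0.1945] shift [ 0.2753 -0.1811  0.0037] turn [ 0.44 -0.1  -6.04]
```

View pics/w9.png

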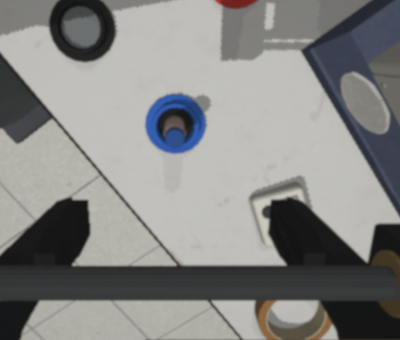

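Blue vial stands in the blue well (crop (175,130)). On to the black-capped one.

```bash
python3 -m inch '[0.58,-0.26,0.004,0.4,0,-6,1, 0.58,-0.26,0.004,0.4,0,-6,1, 0.58,-0.26,0.004,0.4,0,-6,1, 0.58,-0.26,0.004,0.4,0,-6,1, 0.58,-0.26,0.004,0.4,0,-6,1, 0.58,-0.26,0.004,0.4,0,-6,1, 0.58,-0.26,0.004,0.4,0,-6,1, 0.58,-0.26,0.004,0.4,0,-6,1]'; python3 -c "
from h import *
go(.575,.293,.19,-30)"
```

```text
clock: 16.75
eef_pos: [0.5231, 0.065, 0.1869]
tool_rot: [-2.714, -1.566, 0.008]
wrist_force: [0.9, 0.1, -0.2]
finger_gap: 0.0883
grip_force: 0.0
t 16.75 at [0.5231 0.065  0.1869] shift [ 0.2234 -0.0691 -0.0026] turn [-0.55  0.03 -0.01]
```

```bash
python3 -m inch '[0.223,-0.069,-0.003,-0.5,0,0,1, 0.223,-0.069,-0.003,-0.5,0,0,1, 0.223,-0.069,-0.003,-0.5,0,0,1, 0.223,-0.069,-0.003,-0.5,0,0,1, 0.223,-0.069,-0.003,-0.5,0,0,1, 0.223,-0.069,-0.003,-0.5,0,0,1, 0.223,-0.069,-0.003,-0.5,0,0,1]'; python3 - <<'E'
from h import *
from station import imaging
d=imaging.snapshot("wrist"); cv2.imwrite("pics/w10.png",d["color"][:,:,::-1])
for c,a,b in blobs(d,"black",100):
    if a<1000: print(np.round(c),a,b,np.round(onz(d,*c,.058),4))
go(.575,.293,.022,-30)
E
```

```text
clock: 17.45
eef_pos: [0.5748, 0.2907, 0.1904]
tool_rot: [2.719, 1.572, -0.002]
wrist_force: [0.3, -0.2, -1.2]
finger_gap: 0.0885
grip_force: 0.0
[247.   8.] 388 [236   0  26  20] [0.6296 0.4391 0.058 ]
[276. 191.] 234 [268 182  17  18] [0.5741 0.2967 0.058 ]
t 17.5 at [0.5753 0.289  0.1907] shift [ 0.0037 -0.0024  0.1687] turn [ 0.05  0.13 -0.05]
```

View pics/w10.png

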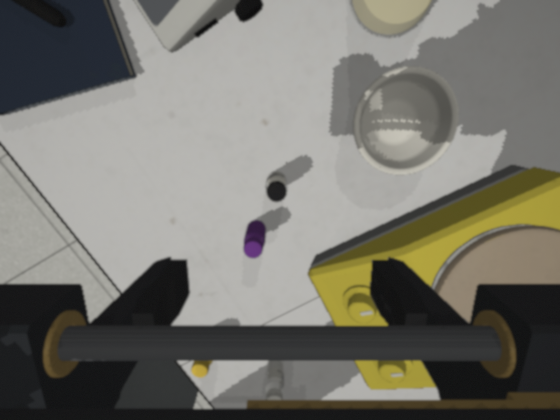

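Black-capped glass vial at (276,191), the solid purple look-alike at (255,240) lies beside it, perpendicular to the closing line; bowl and hotplate are clear of the fingers. Descending on black.

```bash
python3 -m inch '[0.005,-0.003,0.03,0,0,0,1, 0.005,-0.003,0.07,0,0,0,1, 0.005,-0.003,0.1,0,0,0,1, 0.005,-0.003,0.13,0,0,0,1, 0.005,-0.003,0.15,0,0,0,1, 0.005,-0.003,0.16,0,0,0,1, 0.005,-0.003,0.167,0,0,0,1, 0.005,-0.003,0.167,0,0,0,1]' ; python3 -m inch '[0,0,0,0,0,0,-1, 0,0,0,0,0,0,-1, 0,0,0,0,0,0,-1, 0,0,0,0,0,0,-1, 0,0,0,0,0,0,-1, 0,0,0,0,0,0,-1, 0,0,0,0,0,0,-1, 0,0,0,0,0,0,-1]';  python3 -m inch '[0,0,0,0,0,0,-1, 0,0,0,0,0,0,-1, 0,0,0,0,0,0,-1, 0,0,0,0,0,0,-1]'; python3 -m inch '[0,0,-0.02,0,0,0,-1, 0,0,-0.05,0,0,0,-1, 0,0,-0.09,0,0,0,-1, 0,0,-0.12,0,0,0,-1, 0,0,-0.15,0,0,0,-1, 0,0,-0.15,0,0,0,-1]'; python3 - <<'E'
from h import *
go(.420,-.190,.175,-24)
E
```

```text
clock: 18.3
eef_pos: [0.5762, 0.2959, 0.0252]
tool_rot: [2.721, 1.569, 0.002]
wrist_force: [0.8, -0.4, -0.1]
finger_gap: 0.088
grip_force: 0.0
clock: 19.1
eef_pos: [0.5761, 0.2971, 0.0254]
tool_rot: [2.721, 1.57, 0.003]
wrist_force: [0.7, 0.1, -0.4]
finger_gap: 0.0263
grip_force: 0.0
clock: 19.5
eef_pos: [0.5761, 0.2971, 0.0254]
tool_rot: [2.721, 1.57, 0.003]
wrist_force: [0.3, -1.1, 0.2]
finger_gap: 0.0168
grip_force: 29.9
clock: 20.1
eef_pos: [0.5783, 0.2989, 0.1801]
tool_rot: [-2.721, -1.57, -0.017]
wrist_force: [0.7, 0.4, -0.3]
finger_gap: 0.0172
grip_force: 30.0
t 20.1 at [0.5783 0.2989 0.1801] shift [-0.5025  0.1077  0.0008] turn [ 0.32 -0.54 -6.04]
```

```bash
python3 -m inch '[-0.502,0.108,0.003,0,0,-6,-1, -0.502,0.108,0.003,0,0,-6,-1, -0.502,0.108,0.003,0,0,-6,-1, -0.502,0.108,0.003,0,0,-6,-1, -0.502,0.108,0.003,0,0,-6,-1, -0.502,0.108,0.003,0,0,-6,-1, -0.502,0.108,0.003,0,0,-6,-1, -0.502,0.108,0.003,0,0,-6,-1]'; python3 -c "
from h import *
go(.42,-.19,.155,-24)"
```

```text
clock: 20.9
eef_pos: [0.4517, -0.0855, 0.1719]
tool_rot: [-2.634, -1.711, -0.002]
wrist_force: [1.3, -0.6, -0.0]
finger_gap: 0.0176
grip_force: 30.0
t 20.9 at [ 0.4517 -0.0855  0.1719] shift [-0.1084  0.0136  0.0167] turn [ 0.02 -0.08  0.  ]
```

```bash
python3 -m inch '[-0.108,0.014,0.017,0,0,0,-1, -0.108,0.014,0.017,0,0,0,-1, -0.108,0.014,0.017,0,0,0,-1, -0.108,0.014,0.017,0,0,0,-1, -0.108,0.014,0.017,0,0,0,-1]';python3 - <<'E'
from h import *
from station import imaging
d=imaging.snapshot("wrist"); cv2.imwrite("pics/w11.png",d["color"][:,:,::-1])
for c,a,b in blobs(d,"black",100): 
    if 200<c[0]<340 and c[1]<300: print(np.round(c),a,b,np.round(onz(d,*c,.013),4),np.round(onz(d,b[0]+b[2]/2,b[1]+b[3]/2,.005),4),dpt(d,*c))
go(.421,-.191,.03,-24)
E
```

```text
clock: 21.4
eef_pos: [0.4225, -0.1866, 0.1552]
tool_rot: [-2.633, -1.712, -0.005]
wrist_force: [-0.8, -0.1, -0.5]
finger_gap: 0.0171
grip_force: 30.0
[295. 179.] 433 [258 167  55  40] [ 0.4416 -0.1791  0.013 ] [ 0.4298 -0.1841  0.005 ] [ 0.44170782 -0.17872135  0.01486632]
[278. 212.] 166 [259 197  45  22] [ 0.4139 -0.2025  0.013 ] [ 0.4174 -0.2023  0.005 ] [ 0.41292298 -0.20476642  0.00464353]
t 21.45 at [ 0.4229 -0.1861  0.1554] shift [-0.0057  0.      0.1254] turn [ 0.1  -0.19  0.16]
```

View pics/w11.png

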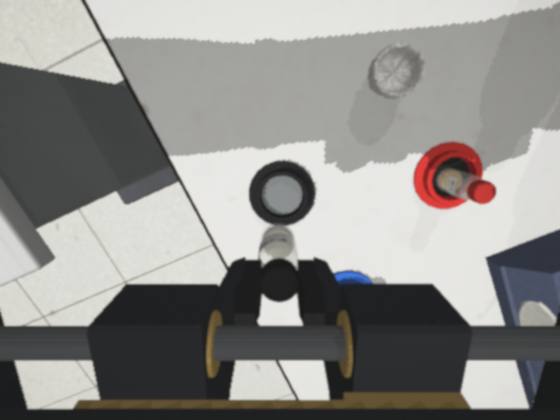

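Black stand ring centred at (282,193), held black cap at (279,280), vial upright. Lowering.

```bash
python3 -m inch '[-0.005,0.001,0.02,0,0,0,-1, -0.005,0.001,0.05,0,0,0,-1, -0.005,0.001,0.08,0,0,0,-1, -0.005,0.001,0.1,0,0,0,-1, -0.005,0.001,0.1,0,0,0,-1]'; python3 -m inch '[0,0,0.008,0,0,0,-1, 0,0,0.014,0,0,0,-1, 0,0,0.018,0,0,0,-1, 0,0,0.018,0,0,0,-1]'; python3 -c "
from h import *
go(.421,-.191,.0318,-24)"
```

```text
clock: 21.95
eef_pos: [0.4208, -0.1901, 0.0537]
tool_rot: [-2.628, -1.715, -0.001]
wrist_force: [-0.7, 0.3, 0.3]
finger_gap: 0.017
grip_force: 30.0
clock: 22.35
eef_pos: [0.4212, -0.1929, 0.0373]
tool_rot: [2.635, 1.711, 0.004]
wrist_force: [0.5, 0.2, 0.4]
finger_gap: 0.0171
grip_force: 30.0
t 22.35 at [ 0.4212 -0.1929  0.0373] shift [ 0.0016 -0.001   0.0055] turn [ 0.09 -0.1  -0.01]
```

```bash
python3 -m inch '[0,0,0.003,0,0,0,-1, 0,0,0.0055,0,0,0,-1, 0,0,0.0055,0,0,0,-1, 0,0,0.0055,0,0,0,-1]'; python3 -m inch '[0,0,0,0,0,0,-0.3, 0,0,0,0,0,0,-0.1, 0,0,0,0,0,0,0.1, 0,0,0,0,0,0,0.3, 0,0,0,0,0,0,0.3, 0,0,0,0,0,0,0.3, 0,0,0,0,0,0,0.3, 0,0,0,0,0,0,0.3]'; python3 -m inch '[0,0,-0.02,0,0,0,0.5, 0,0,-0.05,0,0,0,0.5, 0,0,-0.09,0,0,0,0.5, 0,0,-0.13,0,0,0,1, 0,0,-0.16,0,0,0,1, 0,0,-0.16,0,0,0,1]';  python3 - <<'E'
from h import *
from station import imaging
d=imaging.snapshot("side"); cv2.imwrite("pics/s12.png",cv2.resize(d["color"][110:310,150:410,::-1],None,fx=3,fy=3,interpolation=cv2.INTER_CUBIC))
E
```

```text
clock: 22.75
eef_pos: [0.4211, -0.193, 0.0318]
tool_rot: [2.635, 1.71, 0.003]
wrist_force: [-0.5, 0.1, -0.4]
finger_gap: 0.017
grip_force: 30.0
clock: 23.55
eef_pos: [0.4211, -0.1929, 0.0318]
tool_rot: [2.635, 1.711, 0.003]
wrist_force: [-0.4, -1.2, -0.2]
finger_gap: 0.0573
grip_force: 0.0
clock: 24.15
eef_pos: [0.4231, -0.1938, 0.1952]
tool_rot: [2.631, 1.706, 0.011]
wrist_force: [-0.0, 0.3, 0.3]
finger_gap: 0.0876
grip_force: 0.0
```

View pics/s12.png

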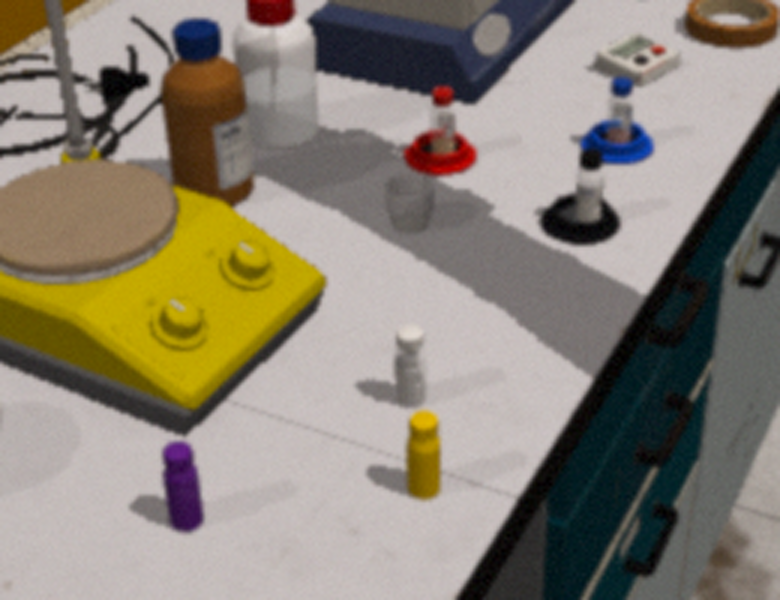

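All three vials stand upright in their own stands: red (442,125), blue (622,110), black (590,185). The white vial (410,365) and the pot (410,203) are where they began. The gripper is clear, so I'm handing in.

```bash
python3 -m inch '[0,0,-0.02,0,0,0,1, 0,0,-0.02,0,0,0,1, 0,0,-0.02,0,0,0,1]' && python3 -c "
from station import ticket
print(ticket.close_job())"
```

```text
clock: 24.5
eef_pos: [0.4201, -0.1931, 0.2107]
tool_rot: [-2.634, -1.71, -0.002]
wrist_force: [-0.9, 0.7, -0.1]
finger_gap: 0.0884
grip_force: 0.0
the job is handed in; nothing more can be done
None
```

The red, blue and black vials were set in order, upright and released in their own stands, with the white vial and foil pot untouched; I handed the job in at about 24.5 s, and the hand-in returned no verdict.

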